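Unlock the vial carrier with the mallet and hold it up off its dock

ROBOT

A 6-joint arm with a two-finger parallel gripper is mounted at the origin on the work surface. World frame = base frame: x ahead of the robot, y to its left, z up, the work surface at z = 0. Lengths are in m, angles in rad, forces in N, time in s.
With the tool pointing down it reaches from about 0.4 to 0.825 m from the base axis. Payload 7 kg.
Tool frame: the origin (TCP) lies between the finger pads; the fingertips stand 22 mm ahead of it and the grasp point (between the pads) lies 3 mm ahead of it; z points along the fingers, y is the direction in which the jaws open and shut (so a half turn about z gives the same grasp; the last joint's range is limited). The gripper opens to 88 mm and grips with 3 to 60 N. Pads are 19 mm wide; open, the fingers measure 130 mm over their backs; the gripper's body (78 mm by 193 mm) begins 47 mm behind the grasp point.
Start: joints at [1.553, 0.359, 0.012, 0, -1.224, -0.288], TCP at [0.203, 0.644, 0.249] pointing down, gripper open.
Joint ranges: [-3.07, 3.07], [-1.43, 2.12], [-1.02, 1.25], [-3.03, 1.67], [-3.05, -0], [-3.03, 3.03]. Speed limits (rad/s): [2.39, 2.39, 3.01, 3.14, 3.14, 3.14].

INTERFACE

Orientations are given as [roll, pitch, yaw] about the fixed x, y, z axes, in that order (R = Rz(yaw) Ry(pitch) Rx(roll)).
In Python, from station import * gives the robot as it stands. The module is installed in compiled form; this text tells all that it offers.
- The arm moves only by the tool move_arm, never from a script. Its argument "rows" is a list of rows, each an object with "delta_rot": the turn, a rotation vector about the world's x, y, z in degrees, a list of three; "delta_pos": the shift along the world's x, y, z in cm, a list of three; "hand": the finger opening in cm, from 0 to 8.76. A call has exactly 10 rows; each row shifts and turns the commanded pose from where the row before left it; what a row does not reach is not made up. A row lasts 1/10 s, in which the tool goes at most 50 mm and 8.59 degrees, less where a joint would pass 70% of its speed; a pose out of reach is approached as far as the arm can. A call is refused whole if a number of a shift passes 5 or a number of a turn 8.59, either way. A call with a gripper value outside its range is refused whole. The fingers move at their own pace and stop on an object; "force" is the grip in N (left out, the last holds). Time passes only in rows, so rows that do not move let the fingers close, or fill a call up. It gives the time, the measured TCP pose, the force and the opening at its end, in the units of the state.
- get_state(): the state, without advancing time (a new reading comes with each control period).
- grab_frame(name): name is "side" or "top" or "wrist"; returns the picture (384x512x3 uint8, blue, green, red); there is no depth.
- camera_info(name): a dict with "camera_matrix" (3x3 intrinsics, pixels), "dist" ([k1, k2, p1, p2, k3] as OpenCV has them; the pictures are not rectified), "world_from_camera" (4x4, takes a point from camera to world coordinates); the wrist camera has in their place "T_tool_cam" (4x4, takes a point from camera to tool coordinates, whose origin is the TCP and whose axes are the flange's). Camera axes: x right, y down, z forward; pixel columns grow to the right and rows downward; lengths in m; the calibration is good to about 2 mm. A picture is of the moment at which its call begins: read the wrist's pose just before it. camera_info takes no time and is no camera call.
- job_done(): hands the job in, once; it reports no verdict.
The state is a dict: "t": time; "q": joint angles; "qd": joint speeds; "joint_efforts": joint torques, N m; "eef_pos": TCP position; "ee_rot": TCP orientation; "force": force on the tool from outside, world axes, zero at the start; "moment": the same for the moment, N m; "width": finger opening in m.
Only numpy, scipy, OpenCV 4.12 (cv2) and the standard library are available. Lean on these libraries where they do the work, as an engineer would, in place of code of your own. Each camera call takes 0.05 s, during which the arm holds its last target.

TASK

The vial carrier is locked in its dock and a colleague wants to wipe the seat under it. Pick up the mallet and drive the dock's sprung lock pin fully down with the mallet head (do not touch the dock or its pin with the gripper), then put the mallet down on the bench clear of the dock. Then take the carrier by its bar handle, lift it at least 10 cm off the dock's seat without tipping it, and finish holding it there, level and still, leaving the other things on the bench where they are.

Things in the scene. Friction and masses are not known exactly. Their poses are not given: they have to be found in the camera images.
- dock: Fixed grey dock on the bench, 195 x 165 mm, base plate 20 mm thick. Origin on the bench under the centre of the seated carrier; z up; x points from the lock housing to the carrier. The plate runs from x = -135 to +60 mm. A dark lock housing, 66 (x) x 70 (y) mm, top 42 mm above the bench, is centred at x = -92 mm. Its steel bolt lies over the carrier's tab: no lifting until the pin is down.
- dock_seat (a point): Centre of the seat (upper face of the dock's base plate), 20 mm above the bench, right under the seated carrier's centre; axes as the dock's. A 10 mm high fence stands round the seat at its +x and both y sides, with 2 mm play or more.
- pin_top (a point): Centre of the top face of the steel lock pin (a 20 mm wide round head standing upright on the lock housing). At dock x = -95, y = 0 mm, 66 mm above the bench when up, 54 mm when down.
- lock_pin (a joint): How far the lock pin has been driven down, in m: 0 up (locked) to 0.012 fully down against a stop (bolt withdrawn 12 mm, unlocked). It is stiff: a spring and a friction catch resist with about 4 to 6 N plus some damping. The catch keeps it wherever it has been driven. The bolt lets go of the carrier only in the last 3 mm.
- mallet: Small mallet, about 0.3 kg, standing by itself on its dark upright round head (40 mm diameter, 56 mm tall), wooden handle level. Origin: centre of the head's lower (striking) face; z up. The handle runs along -x to 150 mm from the head's axis, 15 mm wide (y), 22 mm high (z), centre line 28 mm above the striking face. Centre of mass about 8 mm from the head's axis towards the handle.
- mallet_grip (a point): A good place to grip the mallet: on the handle's centre line, 48 mm from the head's axis, 28 mm above the striking face; axes as the mallet's (pinch along y).
- mallet_head (a point): Centre of the mallet's head, 28 mm above the striking face.
- carrier: Grey vial carrier, about 0.35 to 0.55 kg, 132 mm long (y), 70 wide (x), 130 high, with six white-capped vials (tops 74 mm above its underside) in eight places; the two at the -y end are empty. Origin: centre of its underside; z up; x points away from the lock housing. An 8 mm thick tab sticks out 13 mm at -x under the bolt. Centre of mass about 6 mm from the middle towards +y.
- carrier_handle (a point): Middle of the carrier's flat bar handle: aluminium bar along y, 126 mm long, 12 mm wide (x), 18 mm high (z), centred 121 mm above the carrier's underside on an upright at either end (114 mm free between them); axes as the carrier's. The vial caps lie 38 mm below the bar.
- reagent_bottle: Bystander: white bottle, 64 mm diameter, 150 mm tall; origin at the centre of its underside.
- jar: Bystander: small amber jar with a black cap, 44 mm diameter, 55 mm tall; origin at the centre of its underside.
- glove_carton: Bystander: plain brown carton, 120 (x) x 230 (y) x 70 mm high; origin at the centre of its underside.
Not all that is in view belongs to the job. What is shaped like the mallet but purple is not meant.

How it is judged:
On the way, in this order (a step that is already met when the one before it is completed fails the run):
1. the lock pin is driven down by the mallet's head (value of joint lock_pin above 0.0095 m and distance between mallet and pin_top below 0.03 m).
2. the mallet is put down on the bench, clear of the dock, and let go (height (world z) of mallet_head below 0.042 m and contact force between the fingers and mallet below 0.1 N and contact force between mallet and dock below 0.1 N and linear speed of mallet below 0.05 m/s), for 0.2 s.
3. the carrier is lifted at least 10 cm off the seat (9.5 counts) (z of carrier in the frame of dock_seat above 0.095 m), for 0.3 s.
At the end, for the whole second after the job is handed in: The gripper alone holds the carrier, its underside at least 95 mm above the dock's seat, within 0.12 rad of level and still (under 30 mm/s and 0.15 rad/s); the lock pin is down (over 9.5 of 12 mm); the mallet rests on the bench, not touching the dock (z of carrier in the frame of dock_seat above 0.095 m and angle between carrier's own z axis and vertical below 0.12 rad and linear speed of carrier below 0.03 m/s and angular speed of carrier below 0.15 rad/s and contact force between the fingers and carrier above 1 N and contact force between each of carrier, mallet and dock below 0.1 N and contact force between carrier and mallet below 0.1 N and contact force between carrier and reagent_bottle below 0.1 N and contact force between carrier and jar below 0.1 N and contact force between carrier and glove_carton below 0.1 N and value of joint lock_pin above 0.0095 m and height (world z) of mallet_head below 0.042 m and linear speed of mallet below 0.05 m/s); the arm keeps its last pose, push and grip.
It fails at once if the gripper or arm touches the dock or its pin (over 2 N) (contact force between any of the fingers, the arm and dock above 2 N).
It fails at once if the carrier is tipped by more than 0.35 rad (angle between carrier's own z axis and vertical above 0.35 rad).
It fails at once if a bystander is moved by more than 30 mm (distance of any of reagent_bottle, jar, glove_carton from where it was at the start of the episode above 0.03 m).
It also fails if it takes over 61 s, if anything falls off the work surface, if the arm or the gripper's body presses on something with over 40 N, if the wrist force passes 120 N, or if a joint passes its speed limit or range.

## Working session

There is one attempt and no reset: what is moved stays moved. The work goes in short steps, Python scripts to look and compute and a tool call to move; the robot and the scene stay as the last step left them, time stands still between calls to the robot, and variables do not carry over. Pictures are saved under pics/ and viewed, and the job is handed in when it is done.

Besides the shell and the picture viewer there is one more tool, called after ">>>" as name(argument=value, ...), one argument or row to a line, values as JSON. move_arm: Moves the arm, as the interface text tells. Its arguments: {"type":"object","properties":{"rows":{"type":"array"},"force":{"type":"number"}},"required":["rows"]}

```bash
mkdir -p pics
python3 - <<'E'
from station import *
import cv2, numpy as np
np.set_printoptions(precision=4,suppress=True)
print(get_state())
for n in ("top","side","wrist"):
    cv2.imwrite(f"pics/{n}0.png",grab_frame(n)); print(n,camera_info(n))
E
```

```text
{'t': 0.0, 'q': array([ 1.5531,  0.3594,  0.0111, -0.0004, -1.2241, -0.2881]), 'qd': array([-0.0002,  0.0002,  0.0001, -0.0004,  0.0001, -0.0009]), 'joint_efforts': array([  0.    , -58.2707,  29.3048,   6.9969,   0.0069,  -0.0002]), 'eef_pos': array([0.2031, 0.6432, 0.2476]), 'ee_rot': array([ 3.1399, -0.0001, -0.306 ]), 'force': array([ 0.1515, -0.2378,  0.6344]), 'moment': array([0.0134, 0.0079, 0.0326]), 'width': 0.08766611443760822}
top {'camera_matrix': array([[424.7331,   0.    , 257.9311],
       [  0.    , 424.7331, 188.1668],
       [  0.    ,   0.    ,   1.    ]]), 'dist': array([-0.1094,  0.    ,  0.    ,  0.    ,  0.    ]), 'world_from_camera': array([[-0.0583, -0.9781,  0.1996,  0.3691],
       [-0.9983,  0.0564, -0.0153,  0.0831],
       [ 0.0037, -0.2002, -0.9798,  1.2049],
       [ 0.    ,  0.    ,  0.    ,  1.    ]])}
side {'camera_matrix': array([[397.9888,   0.    , 245.2234],
       [  0.    , 397.9888, 191.0434],
       [  0.    ,   0.    ,   1.    ]]), 'dist': array([-0.0006,  0.    ,  0.    ,  0.    ,  0.    ]), 'world_from_camera': array([[ 0.7479, -0.5001,  0.4366,  0.0679],
       [-0.6637, -0.5773,  0.4756, -0.461 ],
       [ 0.0141, -0.6455, -0.7637,  0.9906],
       [ 0.    ,  0.    ,  0.    ,  1.    ]])}
wrist {'camera_matrix': array([[330.3255,   0.    , 252.4682],
       [  0.    , 330.3255, 183.8425],
       [  0.    ,   0.    ,   1.    ]]), 'dist': array([-0.0978,  0.    ,  0.    ,  0.    ,  0.    ]), 'T_tool_cam': array([[-0.0002, -0.9668, -0.2555,  0.0691],
       [ 1.    , -0.0004,  0.0005, -0.001 ],
       [-0.0006, -0.2555,  0.9668, -0.1356],
       [ 0.    ,  0.    ,  0.    ,  1.    ]])}
```

View pics/top0.png

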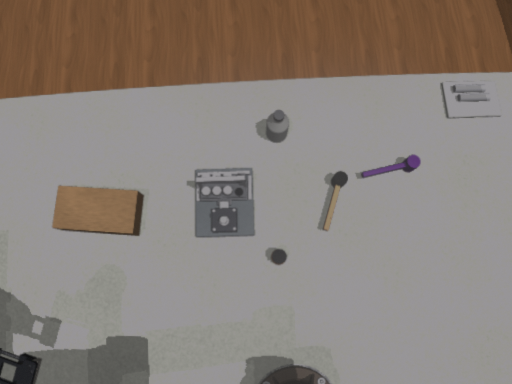

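View pics/side0.png

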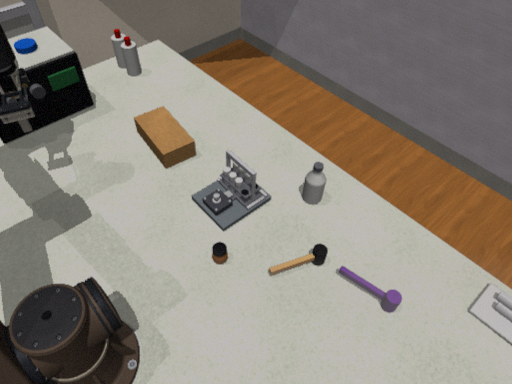

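View pics/wrist0.png

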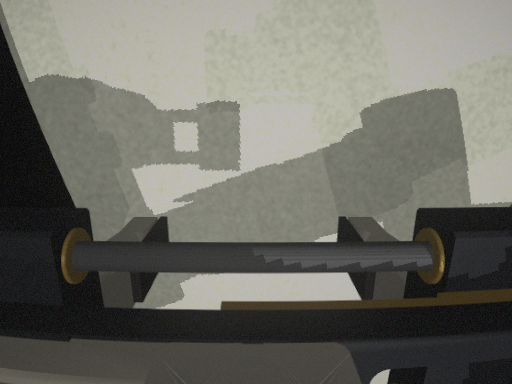

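The wooden mallet with a dark head is at top px (340,179), with its handle end at (327,228). It fits the description; the purple lookalike at (412,162) doesn't. The dock is at about (224,203), with the pin at (224,221). I'll enlarge both to confirm.

Run:
```python
import cv2
im=cv2.imread("pics/top0.png")
cv2.imwrite("pics/c1.png",cv2.resize(im[160:245,185:260],None,fx=7,fy=7,interpolation=cv2.INTER_CUBIC))
cv2.imwrite("pics/c2.png",cv2.resize(im[160:270,260:360],None,fx=5,fy=5,interpolation=cv2.INTER_CUBIC))
im=cv2.imread("pics/side0.png")
cv2.imwrite("pics/c3.png",cv2.resize(im[145:275,185:335],None,fx=5,fy=4.6,interpolation=cv2.INTER_CUBIC))
```

```text
(no output)
```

View pics/c1.png

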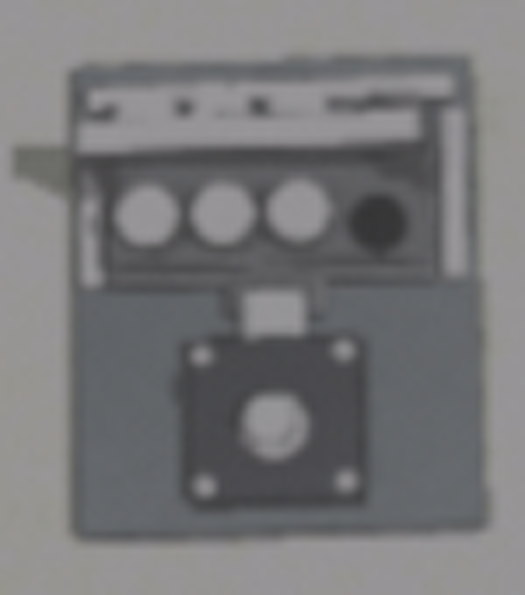

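View pics/c2.png

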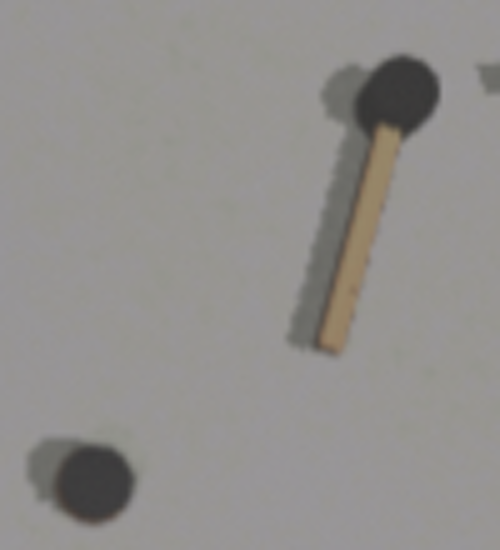

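View pics/c3.png

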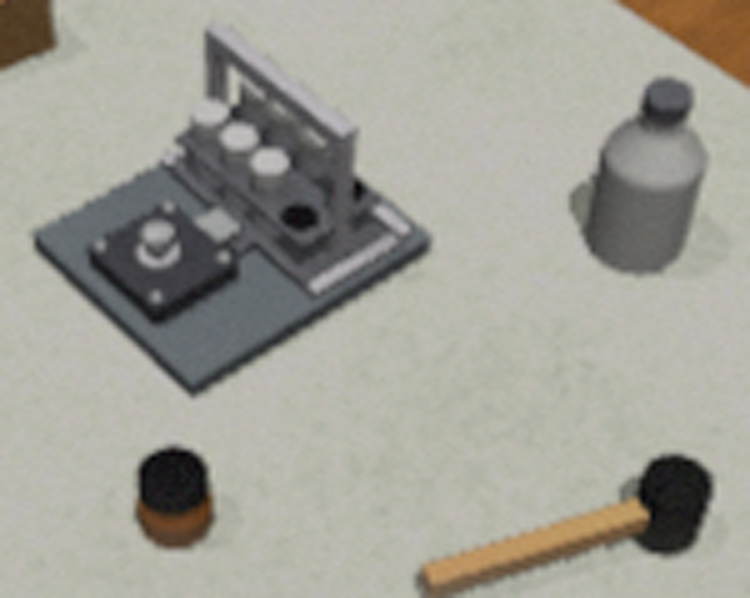

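```bash
cat > h.py <<'E'
from station import *
import cv2, numpy as np
from scipy.optimize import least_squares
np.set_printoptions(precision=4,suppress=True)
def proj(cam,P,T=None):
    ci=camera_info(cam)
    W=ci["world_from_camera"] if T is None else T
    C=np.linalg.inv(W); P=np.atleast_2d(P)
    rv=cv2.Rodrigues(C[:3,:3])[0]
    return cv2.projectPoints(P.astype(float),rv,C[:3,3],ci["camera_matrix"],ci["dist"])[0].reshape(-1,2)
def cr(c,x0,y0,fx,fy): return ((c[0]+.5)/fx-.5+x0,(c[1]+.5)/fy-.5+y0)
def fit(obs,p0):
    # obs: (cam, local xyz mm, px)
    def res(p):
        R=np.array([[np.cos(p[2]),-np.sin(p[2]),0],[np.sin(p[2]),np.cos(p[2]),0],[0,0,1]])
        return np.concatenate([proj(c,R@(np.array(L)/1000)+[p[0],p[1],0])[0]-px for c,L,px in obs])
    s=least_squares(res,p0); return s.x,s.fun.reshape(-1,2)
E
python3 - <<'E'
from h import *
t=lambda c:cr(c,185,160,7,7); m=lambda c:cr(c,260,160,5,5); s=lambda c:cr(c,185,145,5,4.6)
T,S='top','side'
dt=[(T,(-135,82.5,20),t((75,530))),(T,(-135,-82.5,20),t((488,522))),(T,(60,-82.5,20),t((470,58))),(T,(60,82.5,20),t((75,72))),(T,(-95,0,66),t((274,420))),(T,(0,63,130),t((80,135))),(T,(0,-63,130),t((420,122)))]
ds=[(S,(-135,82.5,20),s((35,238))),(S,(-135,-82.5,20),s((193,385))),(S,(60,-82.5,20),s((430,238))),(S,(-95,0,66),s((160,232)))]
mt=[(T,(0,0,56),m((403,93))),(T,(-150,0,39),m((331,350)))]
ms=[(S,(0,0,56),s((676,487))),(S,(-150,0,39),s((427,570)))]
for n,o in (('dt',dt),('ds',ds),('d',dt+ds)):
    p,r=fit(o,[.55,.1,0]); print(n,p); print(r.round(1).tolist())
for n,o in (('mt',mt),('ms',ms),('m',mt+ms)):
    p,r=fit(o,[.5,-.2,0]); print(n,p); print(r.round(1).tolist())
E
```

```text
dt [ 0.6173  0.1617 -0.023 ]
[[-0.0, 0.8], [0.0, 0.0], [0.3, -1.5], [-0.5, -1.5], [-0.5, -0.8], [0.4, 1.2], [0.3, 1.4]]
ds [ 0.6138  0.157  -0.0179]
[[-0.8, -0.7], [0.2, 0.4], [1.0, -0.4], [-0.3, 0.5]]
d [ 0.6165  0.1607 -0.0195]
[[0.5, 1.2], [0.6, 0.1], [0.6, -1.3], [-0.2, -1.2], [-0.0, -0.5], [0.8, 1.6], [0.7, 1.6], [-0.9, -1.9], [0.0, -0.9], [0.8, -1.4], [-0.4, -0.7]]
mt [ 0.6194 -0.1659 -0.3474]
[[0.1, -0.4], [-0.1, 0.4]]
ms [ 0.6177 -0.1725 -0.3898]
[[0.8, -0.4], [-0.7, 0.3]]
m [ 0.6188 -0.1691 -0.3672]
[[1.3, -0.2], [0.0, 0.2], [0.1, -1.5], [-0.8, 0.3]]
```

>>> move_arm(
  rows=[
    {"delta_pos": [1.85,-4,0],"delta_rot": [0,0,0],"hand": 8.7},
    {"delta_pos": [1.85,-4,0],"delta_rot": [0,0,0],"hand": 8.7},
    {"delta_pos": [1.85,-4,0],"delta_rot": [0,0,0],"hand": 8.7},
    {"delta_pos": [1.85,-4,0],"delta_rot": [0,0,0],"hand": 8.7},
    {"delta_pos": [1.85,-4,0],"delta_rot": [0,0,0],"hand": 8.7},
    {"delta_pos": [1.85,-4,0],"delta_rot": [0,0,0],"hand": 8.7},
    {"delta_pos": [1.85,-4,0],"delta_rot": [0,0,0],"hand": 8.7},
    {"delta_pos": [1.85,-4,0],"delta_rot": [0,0,0],"hand": 8.7},
    {"delta_pos": [1.85,-4,0],"delta_rot": [0,0,0],"hand": 8.7},
    {"delta_pos": [1.85,-4,0],"delta_rot": [0,0,0],"hand": 8.7},
  ],
)

```text
t: 1.15
eef_pos: [0.3885, 0.2419, 0.2487]
ee_rot: [-3.141, -0.0, -0.305]
force: [1.4, -0.4, 0.1]
width: 0.0867
```

>>> move_arm(
  rows=[
    {"delta_pos": [1.85,-4,0],"delta_rot": [0,0,0],"hand": 8.7},
    {"delta_pos": [1.85,-4,0],"delta_rot": [0,0,0],"hand": 8.7},
    {"delta_pos": [1.85,-4,0],"delta_rot": [0,0,0],"hand": 8.7},
    {"delta_pos": [1.85,-4,0],"delta_rot": [0,0,0],"hand": 8.7},
    {"delta_pos": [1.85,-4,0],"delta_rot": [0,0,0],"hand": 8.7},
    {"delta_pos": [1.85,-4,0],"delta_rot": [0,0,0],"hand": 8.7},
    {"delta_pos": [1.85,-4,0],"delta_rot": [0,0,0],"hand": 8.7},
    {"delta_pos": [1.85,-4,0],"delta_rot": [0,0,0],"hand": 8.7},
    {"delta_pos": [1.85,-4,0],"delta_rot": [0,0,0],"hand": 8.7},
    {"delta_pos": [0,0,0],"delta_rot": [0,0,0],"hand": 8.7},
  ],
)

```text
t: 2.15
eef_pos: [0.5558, -0.1204, 0.2475]
ee_rot: [3.14, 0.001, -0.31]
force: [-0.8, 0.3, -0.4]
width: 0.0869
```

Run:
```python
from h import *
s=get_state(); f=grab_frame("wrist"); print(s['t'],s['eef_pos'],s['ee_rot'],s['q'],s['force'])
cv2.imwrite("pics/w1.png",f)
t=lambda c:cr(c,185,160,7,7)
T='top'
dt=[(T,(-135,82.5,20),t((75,530))),(T,(-135,-82.5,20),t((488,522))),(T,(60,-82.5,20),t((470,58))),(T,(60,82.5,20),t((75,72))),(T,(-95,0,66),t((274,420))),(T,(0,63,150),t((80,135))),(T,(0,-63,150),t((420,122)))]
p,r=fit(dt,[.55,.1,0]); print(p); print(r.round(1).tolist())
```

```text
2.15 [ 0.5558 -0.1204  0.2475] [ 3.1402  0.0012 -0.31  ] [ 0.1313  0.1862 -0.2281  0.0008 -1.1582  1.1292] [-0.8037  0.2825 -0.4378]
[ 0.6158  0.1612 -0.0246]
[[0.1, 1.3], [0.2, 0.6], [0.6, -0.9], [-0.3, -1.1], [-0.4, -0.3], [-0.5, 0.0], [0.3, 0.3]]
```

View pics/w1.png

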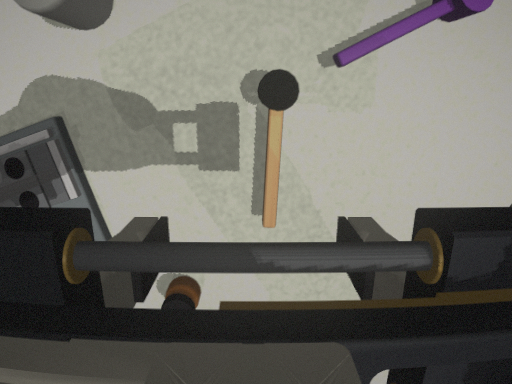

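The wrist view shows the wooden mallet with its head top at about (278,90) and its handle end at about (269,225). The purple one is well away at upper right. I'll fit the mallet's pose.

Run:
```python
from h import *
from scipy.spatial.transform import Rotation as Ro
im=cv2.imread("pics/w1.png"); cv2.imwrite("pics/c4.png",cv2.resize(im[55:240,220:340],None,fx=4,fy=3.2,interpolation=cv2.INTER_CUBIC))
T=np.eye(4);T[:3,:3]=Ro.from_euler('xyz',[3.1402,.0012,-.31]).as_matrix();T[:3,3]=[.5558,-.1204,.2475]
Wt=T@camera_info('wrist')['T_tool_cam']
import h
op=h.proj
h.proj=lambda c,P,T=None: op(c,P,Wt if c=='wrist' else T)
p,r=h.fit([('wrist',(0,0,56),(278.5,89.5)),('wrist',(-150,0,39),(269,227))],[.6,-.17,-.36]);print(p,r)
p=p if 1 else p
g=p[:2]-.048*np.array([np.cos(p[2]),np.sin(p[2])]); print('grip',g,(g-[.5558,-.1204])*100, np.degrees(p[2]+.31))
```

```text
[ 0.6214 -0.1671 -0.3536] [[ 0.0332 -0.6745]
 [-0.0332  0.8671]]
grip [ 0.5763 -0.1505] [ 2.0537 -3.009 ] -2.4994470617421634
```

View pics/c4.png

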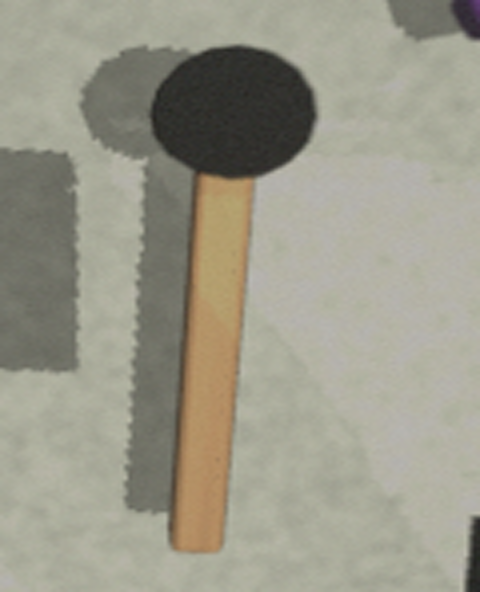

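>>> move_arm(
  rows=[
    {"delta_pos": [0.5,-0.75,0],"delta_rot": [0,0,-0.6],"hand": 8.7},
    {"delta_pos": [0.5,-0.75,-2],"delta_rot": [0,0,-0.6],"hand": 7},
    {"delta_pos": [0.5,-0.75,-2.5],"delta_rot": [0,0,-0.6],"hand": 6},
    {"delta_pos": [0.5,-0.75,-2.5],"delta_rot": [0,0,-0.7],"hand": 6},
    {"delta_pos": [0,0,-2.5],"delta_rot": [0,0,0],"hand": 6},
    {"delta_pos": [0,0,-2.5],"delta_rot": [0,0,0],"hand": 6},
    {"delta_pos": [0,0,-1.5],"delta_rot": [0,0,0],"hand": 6},
    {"delta_pos": [0,0,-1],"delta_rot": [0,0,0],"hand": 6},
    {"delta_pos": [0,0,0],"delta_rot": [0,0,0],"hand": 6},
    {"delta_pos": [0,0,0],"delta_rot": [0,0,0],"hand": 6},
  ],
)

```text
t: 3.2
eef_pos: [0.5753, -0.146, 0.1043]
ee_rot: [-3.141, -0.001, -0.349]
force: [0.5, 0.1, -0.2]
width: 0.0597
```

Run:
```python
from h import *
s=get_state(); f=grab_frame("wrist"); print(s['t'],s['eef_pos'],s['ee_rot'],s['q'],s['force'],s['width'])
cv2.imwrite("pics/w2.png",f)
```

```text
3.2 [ 0.5753 -0.146   0.1043] [-3.1415 -0.0009 -0.3486] [ 0.0807  0.3562 -0.3542  0.0003 -0.8595  1.1412] [ 0.5323  0.0696 -0.2066] 0.059712465540917185
```

View pics/w2.png

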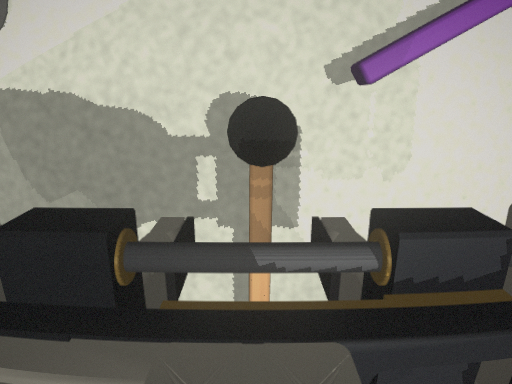

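```bash
cat >> h.py <<'E'
from scipy.spatial.transform import Rotation as Ro
def wc(pos,rot):
    T=np.eye(4);T[:3,:3]=Ro.from_euler('xyz',rot).as_matrix();T[:3,3]=pos
    return T@camera_info('wrist')['T_tool_cam']
def ray(cam,px,z,W=None):
    ci=camera_info(cam); W=ci['world_from_camera'] if W is None else W
    u=cv2.undistortPoints(np.array([[px]],float),ci['camera_matrix'],ci['dist'])[0,0]
    d=W[:3,:3]@[u[0],u[1],1]; return W[:3,3]+d*(z-W[2,3])/d[2]
E
python3 - <<'E'
from h import *
W=wc([.5753,-.146,.1043],[-3.1415,-.0009,-.3486])
h=ray('wrist',(263,131),.056,W); n=ray('wrist',(261,205),.039,W); print(h,n)
y=np.arctan2(h[1]-n[1],h[0]-n[0]); print(y, h[:2]-.048*np.array([np.cos(y),np.sin(y)]))
E
```

```text
[ 0.6213 -0.168   0.056 ] [ 0.5756 -0.151   0.039 ]
-0.35629483761623637 [ 0.5763 -0.1512]
```

>>> move_arm(
  rows=[
    {"delta_pos": [0.1,-0.5,-1],"delta_rot": [0,0,-0.4],"hand": 6},
    {"delta_pos": [0,0,-2],"delta_rot": [0,0,0],"hand": 6},
    {"delta_pos": [0,0,-2],"delta_rot": [0,0,0],"hand": 6},
    {"delta_pos": [0,0,-1.5],"delta_rot": [0,0,0],"hand": 6},
    {"delta_pos": [0,0,-0.8],"delta_rot": [0,0,0],"hand": 6},
    {"delta_pos": [0,0,0],"delta_rot": [0,0,0],"hand": 6},
    {"delta_pos": [0,0,0],"delta_rot": [0,0,0],"hand": 1},
    {"delta_pos": [0,0,0],"delta_rot": [0,0,0],"hand": 1},
    {"delta_pos": [0,0,0],"delta_rot": [0,0,0],"hand": 1},
    {"delta_pos": [0,0,0],"delta_rot": [0,0,0],"hand": 1},
  ],
  force=50,
)

```text
t: 4.25
eef_pos: [0.5761, -0.1513, 0.0312]
ee_rot: [-3.141, -0.001, -0.356]
force: [-0.1, 0.5, -0.3]
width: 0.0335
```

>>> move_arm(
  rows=[
    {"delta_pos": [0,0,0],"delta_rot": [0,0,0],"hand": 1},
    {"delta_pos": [0,0,0],"delta_rot": [0,0,0],"hand": 1},
    {"delta_pos": [0,0,0.3],"delta_rot": [0,0,0],"hand": 1},
    {"delta_pos": [0,0,1],"delta_rot": [0,0,0],"hand": 1},
    {"delta_pos": [0,0,2],"delta_rot": [0,0,0],"hand": 1},
    {"delta_pos": [0,0,3],"delta_rot": [0,0,0],"hand": 1},
    {"delta_pos": [0,0,3],"delta_rot": [0,0,0],"hand": 1},
    {"delta_pos": [0,0,2],"delta_rot": [0,0,0],"hand": 1},
    {"delta_pos": [0,0,1],"delta_rot": [0,0,0],"hand": 1},
    {"delta_pos": [0,0,0],"delta_rot": [0,0,0],"hand": 1},
  ],
)

```text
t: 5.25
eef_pos: [0.5763, -0.1513, 0.1552]
ee_rot: [-3.14, -0.002, -0.356]
force: [0.5, 0.3, -2.8]
width: 0.0146
```

Run:
```python
from h import *
s=get_state(); f=grab_frame("wrist"); print(s['t'],s['eef_pos'],s['ee_rot'],s['q'],s['force'],s['moment'],s['width'])
cv2.imwrite("pics/w3.png",f)
f=grab_frame("side");cv2.imwrite("pics/s3.png",cv2.resize(f[100:300,180:400],None,fx=3,fy=3))
```

```text
5.25 [ 0.5763 -0.1513  0.1552] [-3.1405 -0.0024 -0.3564] [ 0.071   0.3045 -0.2949  0.     -0.9687  1.1434] [ 0.4743  0.3021 -2.8331] [ 0.0432  0.1105 -0.0207] 0.014590179790851825
```

View pics/w3.png

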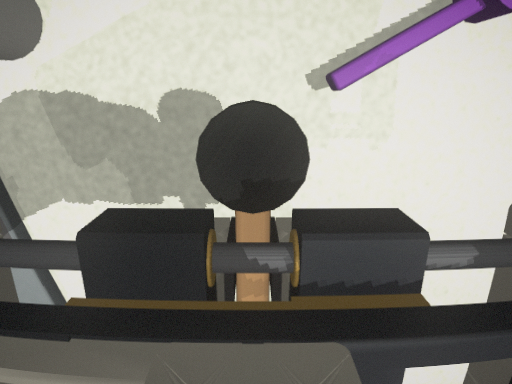

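View pics/s3.png

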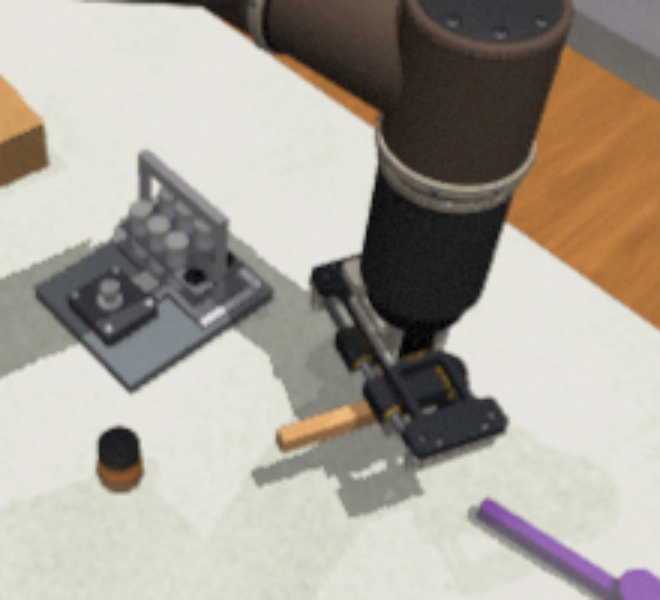

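>>> move_arm(
  rows=[
    {"delta_pos": [-1.8,3.5,0],"delta_rot": [0,0,2.1],"hand": 1},
    {"delta_pos": [-1.8,3.5,0],"delta_rot": [0,0,2.1],"hand": 1},
    {"delta_pos": [-1.8,3.5,0],"delta_rot": [0,0,2.1],"hand": 1},
    {"delta_pos": [-1.8,3.5,0],"delta_rot": [0,0,2.1],"hand": 1},
    {"delta_pos": [-1.8,3.5,0],"delta_rot": [0,0,2.1],"hand": 1},
    {"delta_pos": [-1.8,3.5,0],"delta_rot": [0,0,2.1],"hand": 1},
    {"delta_pos": [-1.8,3.5,0],"delta_rot": [0,0,2.1],"hand": 1},
    {"delta_pos": [-1.8,3.5,0],"delta_rot": [0,0,2.1],"hand": 1},
    {"delta_pos": [-1.8,3.3,0],"delta_rot": [0,0,2.1],"hand": 1},
    {"delta_pos": [0,0,0],"delta_rot": [0,0,0],"hand": 1},
  ],
)

```text
t: 6.35
eef_pos: [0.4119, 0.1642, 0.1526]
ee_rot: [3.141, 0.001, -0.021]
force: [1.4, 0.5, -2.5]
width: 0.015
```

>>> move_arm(
  rows=[
    {"delta_pos": [0,0,0],"delta_rot": [0,0,0],"hand": 1},
    {"delta_pos": [0,0,0],"delta_rot": [0,0,0],"hand": 1},
    {"delta_pos": [0,0,0],"delta_rot": [0,0,0],"hand": 1},
    {"delta_pos": [0,0,0],"delta_rot": [0,0,0],"hand": 1},
    {"delta_pos": [0,0,0],"delta_rot": [0,0,0],"hand": 1},
    {"delta_pos": [0,0,0],"delta_rot": [0,0,0],"hand": 1},
    {"delta_pos": [0,0,0],"delta_rot": [0,0,0],"hand": 1},
    {"delta_pos": [0,0,0],"delta_rot": [0,0,0],"hand": 1},
    {"delta_pos": [0,0,0],"delta_rot": [0,0,0],"hand": 1},
    {"delta_pos": [0,0,0],"delta_rot": [0,0,0],"hand": 1},
  ],
)

```text
t: 7.35
eef_pos: [0.4137, 0.1617, 0.1536]
ee_rot: [-3.142, -0.0, -0.026]
force: [-1.0, 0.3, -2.9]
width: 0.0145
```

Run:
```python
from h import *
s=get_state(); f=grab_frame("wrist"); print(s['t'],s['eef_pos'],s['ee_rot'],s['q'],s['force'],s['moment'],s['width'])
cv2.imwrite("pics/w4.png",f)
W=wc(s['eef_pos'],s['ee_rot'])
T=np.eye(4);T[:3,:3]=Ro.from_euler('xyz',s['ee_rot']).as_matrix()
print('pred head top',proj('wrist',[T[:3,:3]@[.048,0,-.025]+s['eef_pos']],W))
print('pred pin',proj('wrist',[[.5208,.1635,.066]],W))
```

```text
7.35 [0.4137 0.1617 0.1536] [-3.1416 -0.     -0.0265] [ 0.8191  0.0642 -0.6104  0.     -0.8962  0.7252] [-1.0376  0.3227 -2.9408] [-0.0056  0.0889  0.0005] 0.014499015761521853
pred head top [[254.7555 161.2847]]
pred pin [[246.2725  37.0488]]
```

View pics/w4.png

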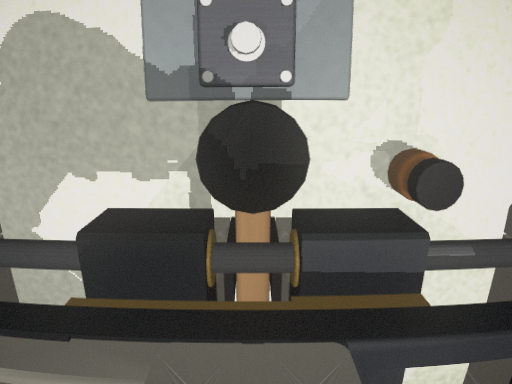

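The pin top is at (247,38), within 1 px of the prediction, and the mallet head is at (253,157), level and aligned. I'll move over the pin and press it.

>>> move_arm(
  rows=[
    {"delta_pos": [1.5,0.1,0],"delta_rot": [0,0,0],"hand": 1},
    {"delta_pos": [2.2,0.1,0],"delta_rot": [0,0,0],"hand": 1},
    {"delta_pos": [1.5,0,0],"delta_rot": [0,0,0],"hand": 1},
    {"delta_pos": [0.5,0,-1],"delta_rot": [0,0,0],"hand": 1},
    {"delta_pos": [0,0,-1.5],"delta_rot": [0,0,0],"hand": 1},
    {"delta_pos": [0,0,-1.5],"delta_rot": [0,0,0],"hand": 1},
    {"delta_pos": [0,0,-1],"delta_rot": [0,0,0],"hand": 1},
    {"delta_pos": [0,0,-0.3],"delta_rot": [0,0,0],"hand": 1},
    {"delta_pos": [0,0,0],"delta_rot": [0,0,0],"hand": 1},
    {"delta_pos": [0,0,0],"delta_rot": [0,0,0],"hand": 1},
  ],
)

```text
t: 8.4
eef_pos: [0.471, 0.1639, 0.101]
ee_rot: [-3.141, -0.001, -0.026]
force: [-0.1, -0.6, -3.2]
width: 0.0147
```

Run:
```python
from h import *
s=get_state(); f=grab_frame("side"); print(s['t'],s['eef_pos'],s['ee_rot'],s['force'],s['moment'])
cv2.imwrite("pics/s5.png",cv2.resize(f[130:260,150:310],None,fx=4.5,fy=4.5))
```

```text
8.4 [0.471  0.1639 0.101 ] [-3.1413 -0.0006 -0.0263] [-0.0807 -0.6336 -3.2112] [0.0333 0.1009 0.0365]
```

View pics/s5.png

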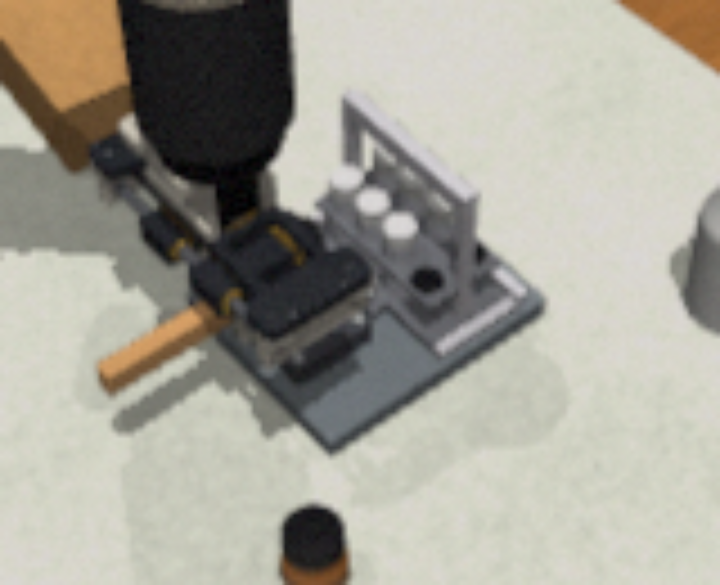

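>>> move_arm(
  rows=[
    {"delta_pos": [0,0,-0.3],"delta_rot": [0,0,0],"hand": 1},
    {"delta_pos": [0,0,-0.2],"delta_rot": [0,0,0],"hand": 1},
    {"delta_pos": [0,0,-0.2],"delta_rot": [0,0,0],"hand": 1},
    {"delta_pos": [0,0,-0.2],"delta_rot": [0,0,0],"hand": 1},
    {"delta_pos": [0,0,-0.2],"delta_rot": [0,0,0],"hand": 1},
    {"delta_pos": [0,0,-0.2],"delta_rot": [0,0,0],"hand": 1},
    {"delta_pos": [0,0,-0.2],"delta_rot": [0,0,0],"hand": 1},
    {"delta_pos": [0,0,0],"delta_rot": [0,0,0],"hand": 1},
    {"delta_pos": [0,0,0],"delta_rot": [0,0,0],"hand": 1},
    {"delta_pos": [0,0,0],"delta_rot": [0,0,0],"hand": 1},
  ],
  force=60,
)

```text
t: 9.45
eef_pos: [0.4708, 0.1636, 0.0854]
ee_rot: [3.141, 0.0, -0.027]
force: [1.1, 0.3, 0.1]
width: 0.0147
```

>>> move_arm(
  rows=[
    {"delta_pos": [0,0,-0.1],"delta_rot": [0,0,0],"hand": 1},
    {"delta_pos": [0,0,-0.1],"delta_rot": [0,0,0],"hand": 1},
    {"delta_pos": [0,0,-0.1],"delta_rot": [0,0,0],"hand": 1},
    {"delta_pos": [0,0,0],"delta_rot": [0,0,0],"hand": 1},
    {"delta_pos": [0,0,0],"delta_rot": [0,0,0],"hand": 1},
    {"delta_pos": [0,0,0],"delta_rot": [0,0,0],"hand": 1},
    {"delta_pos": [0,0,0],"delta_rot": [0,0,0],"hand": 1},
    {"delta_pos": [0,0,0],"delta_rot": [0,0,0],"hand": 1},
    {"delta_pos": [0,0,0],"delta_rot": [0,0,0],"hand": 1},
    {"delta_pos": [0,0,0],"delta_rot": [0,0,0],"hand": 1},
  ],
)

```text
t: 10.45
eef_pos: [0.4706, 0.1636, 0.0837]
ee_rot: [-3.141, -0.0, -0.026]
force: [-7.2, 0.1, 16.6]
width: 0.0146
```

Run:
```python
from h import *
s=get_state(); print(s['t'],s['eef_pos'],s['ee_rot'],s['force'],s['moment'])
f=grab_frame("wrist");cv2.imwrite("pics/w6.png",f)
```

```text
10.45 [0.4706 0.1636 0.0837] [-3.1414 -0.0004 -0.0261] [-7.1781  0.1353 16.5577] [0.15   2.2046 0.0165]
```

View pics/w6.png

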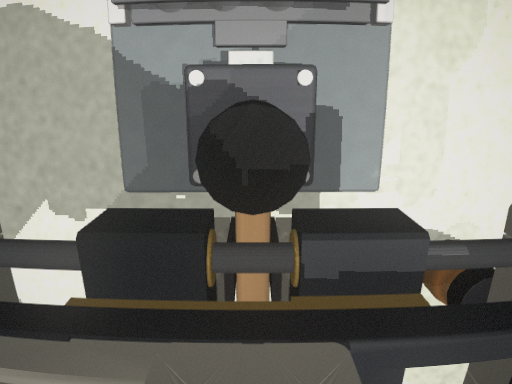

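A 20 N push against a hard stop at TCP z = 83.7 mm means the pin is fully down. Next I'll raise the mallet and take it back to where it stood.

>>> move_arm(
  rows=[
    {"delta_pos": [0,0,0.5],"delta_rot": [0,0,0],"hand": 1},
    {"delta_pos": [0,0,1.5],"delta_rot": [0,0,0],"hand": 1},
    {"delta_pos": [0,0,2.5],"delta_rot": [0,0,0],"hand": 1},
    {"delta_pos": [-1,0,2.5],"delta_rot": [0,0,0],"hand": 1},
    {"delta_pos": [-2,0,0],"delta_rot": [0,0,0],"hand": 1},
    {"delta_pos": [-2.5,0,0],"delta_rot": [0,0,0],"hand": 1},
    {"delta_pos": [0,0,0],"delta_rot": [0,0,0],"hand": 1},
    {"delta_pos": [0,0,0],"delta_rot": [0,0,0],"hand": 1},
    {"delta_pos": [0,0,0],"delta_rot": [0,0,0],"hand": 1},
    {"delta_pos": [0,0,0],"delta_rot": [0,0,0],"hand": 1},
  ],
)

```text
t: 11.5
eef_pos: [0.4161, 0.1636, 0.1523]
ee_rot: [3.141, 0.0, -0.027]
force: [-0.2, 0.9, -3.5]
width: 0.0147
```

Run:
```python
from h import *
s=get_state(); f=grab_frame("wrist"); print(s['t'],s['eef_pos'],s['ee_rot'],s['force'])
W=wc(s['eef_pos'],s['ee_rot'])
print('pred pin up/down',proj('wrist',[[.5205,.1633,.066],[.5205,.1633,.054]],W))
cv2.imwrite("pics/w7.png",f); cv2.imwrite("pics/c7.png",cv2.resize(f[0:220,130:380],None,fx=2.5,fy=2.5))
```

```text
11.5 [0.4161 0.1636 0.1523] [ 3.1411  0.0004 -0.0269] [-0.2167  0.9312 -3.5357]
pred pin up/down [[249.5663  40.8354]
 [249.6975  43.7744]]
```

View pics/c7.png

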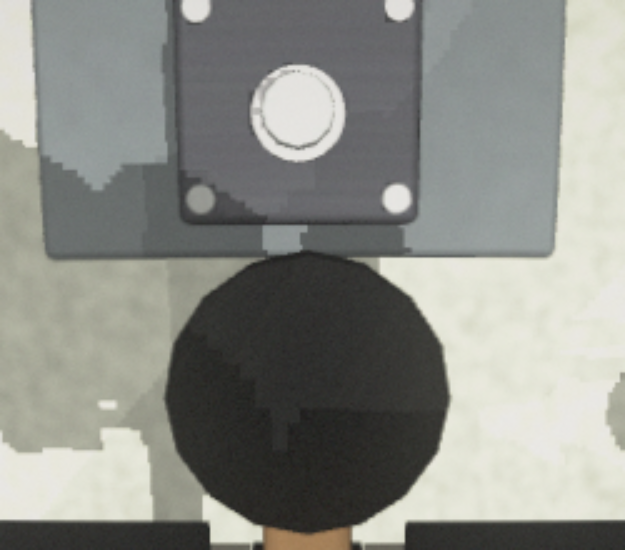

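The pin head is now at (249,43), which fits the down position, and the mallet is still level in the grip.

>>> move_arm(
  rows=[
    {"delta_pos": [1.8,-3.5,0],"delta_rot": [0,0,-2.1],"hand": 1},
    {"delta_pos": [1.8,-3.5,0],"delta_rot": [0,0,-2.1],"hand": 1},
    {"delta_pos": [1.8,-3.5,0],"delta_rot": [0,0,-2.1],"hand": 1},
    {"delta_pos": [1.8,-3.5,0],"delta_rot": [0,0,-2.1],"hand": 1},
    {"delta_pos": [1.8,-3.5,0],"delta_rot": [0,0,-2.1],"hand": 1},
    {"delta_pos": [1.8,-3.5,0],"delta_rot": [0,0,-2.1],"hand": 1},
    {"delta_pos": [1.8,-3.5,0],"delta_rot": [0,0,-2.1],"hand": 1},
    {"delta_pos": [1.8,-3.5,0],"delta_rot": [0,0,-2.1],"hand": 1},
    {"delta_pos": [1.6,-3.5,0],"delta_rot": [0,0,-2.1],"hand": 1},
    {"delta_pos": [0,0,0],"delta_rot": [0,0,0],"hand": 1},
  ],
)

```text
t: 12.55
eef_pos: [0.5772, -0.1554, 0.1514]
ee_rot: [3.14, 0.001, -0.361]
force: [-0.2, 0.3, -4.3]
width: 0.0145
```

>>> move_arm(
  rows=[
    {"delta_pos": [0,0,-2],"delta_rot": [0,0,0],"hand": 1},
    {"delta_pos": [0,0,-2.5],"delta_rot": [0,0,0],"hand": 1},
    {"delta_pos": [0,0,-2.5],"delta_rot": [0,0,0],"hand": 1},
    {"delta_pos": [0,0,-2],"delta_rot": [0,0,0],"hand": 1},
    {"delta_pos": [0,0,-1.5],"delta_rot": [0,0,0],"hand": 1},
    {"delta_pos": [0,0,-0.8],"delta_rot": [0,0,0],"hand": 1},
    {"delta_pos": [0,0,-0.4],"delta_rot": [0,0,0],"hand": 1},
    {"delta_pos": [0,0,0],"delta_rot": [0,0,0],"hand": 1},
    {"delta_pos": [0,0,0],"delta_rot": [0,0,0],"hand": 1},
    {"delta_pos": [0,0,0],"delta_rot": [0,0,0],"hand": 1},
  ],
)

```text
t: 13.55
eef_pos: [0.5763, -0.1514, 0.0364]
ee_rot: [-3.141, -0.001, -0.356]
force: [-0.4, 0.1, -2.4]
width: 0.0144
```

>>> move_arm(
  rows=[
    {"delta_pos": [0,0,-0.2],"delta_rot": [0,0,0],"hand": 1},
    {"delta_pos": [0,0,-0.2],"delta_rot": [0,0,0],"hand": 1},
    {"delta_pos": [0,0,-0.1],"delta_rot": [0,0,0],"hand": 1},
    {"delta_pos": [0,0,0],"delta_rot": [0,0,0],"hand": 1},
    {"delta_pos": [0,0,0],"delta_rot": [0,0,0],"hand": 1},
    {"delta_pos": [0,0,0],"delta_rot": [0,0,0],"hand": 1},
    {"delta_pos": [0,0,0],"delta_rot": [0,0,0],"hand": 1},
    {"delta_pos": [0,0,0],"delta_rot": [0,0,0],"hand": 1},
    {"delta_pos": [0,0,0],"delta_rot": [0,0,0],"hand": 1},
    {"delta_pos": [0,0,0],"delta_rot": [0,0,0],"hand": 1},
  ],
)

```text
t: 14.55
eef_pos: [0.5757, -0.1513, 0.0311]
ee_rot: [-3.142, -0.0, -0.356]
force: [-3.0, 1.5, 6.1]
width: 0.0145
```

>>> move_arm(
  rows=[
    {"delta_pos": [0,0,0.05],"delta_rot": [0,0,0],"hand": 1.4},
    {"delta_pos": [0,0,0],"delta_rot": [0,0,0],"hand": 2},
    {"delta_pos": [0,0,0],"delta_rot": [0,0,0],"hand": 3},
    {"delta_pos": [0,0,0],"delta_rot": [0,0,0],"hand": 4},
    {"delta_pos": [0,0,0],"delta_rot": [0,0,0],"hand": 5},
    {"delta_pos": [0,0,0],"delta_rot": [0,0,0],"hand": 6},
    {"delta_pos": [0,0,0],"delta_rot": [0,0,0],"hand": 6},
    {"delta_pos": [0,0,0],"delta_rot": [0,0,0],"hand": 6},
    {"delta_pos": [0,0,0],"delta_rot": [0,0,0],"hand": 6},
    {"delta_pos": [0,0,0],"delta_rot": [0,0,0],"hand": 6},
  ],
)

```text
t: 15.55
eef_pos: [0.5758, -0.1513, 0.0311]
ee_rot: [-3.142, -0.0, -0.356]
force: [-0.5, -0.8, -0.3]
width: 0.0596
```

>>> move_arm(
  rows=[
    {"delta_pos": [0,0,1],"delta_rot": [0,0,0],"hand": 6},
    {"delta_pos": [0,0,2],"delta_rot": [0,0,0],"hand": 6},
    {"delta_pos": [0,0,3],"delta_rot": [0,0,0],"hand": 6},
    {"delta_pos": [0,0,4],"delta_rot": [0,0,0],"hand": 6},
    {"delta_pos": [0,0,4],"delta_rot": [0,0,0],"hand": 6},
    {"delta_pos": [0,0,4],"delta_rot": [0,0,0],"hand": 6},
    {"delta_pos": [0,0,3],"delta_rot": [0,0,0],"hand": 6},
    {"delta_pos": [0,0,2],"delta_rot": [0,0,0],"hand": 6},
    {"delta_pos": [0,0,0],"delta_rot": [0,0,0],"hand": 6},
    {"delta_pos": [0,0,0],"delta_rot": [0,0,0],"hand": 6},
  ],
)

```text
t: 16.55
eef_pos: [0.5756, -0.1513, 0.2619]
ee_rot: [-3.141, -0.001, -0.357]
force: [-0.4, 0.1, -0.5]
width: 0.06
```

Run:
```python
from h import *
s=get_state(); f=grab_frame("wrist"); print(s['t'],s['eef_pos'],s['ee_rot'],s['q'],s['force'])
cv2.imwrite("pics/w8.png",f)
```

```text
16.55 [ 0.5756 -0.1513  0.2619] [-3.1408 -0.0012 -0.3565] [ 0.071   0.2191 -0.1516 -0.0002 -1.1986  1.1434] [-0.4478  0.1484 -0.5349]
```

View pics/w8.png

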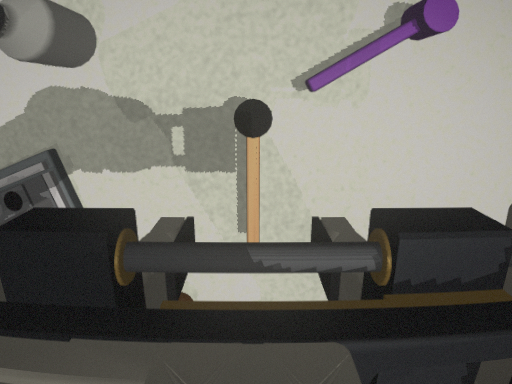

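The mallet stands upright and is released, with its head at (253,118). Next is the carrier handle.

>>> move_arm(
  rows=[
    {"delta_pos": [0.4,3.2,0],"delta_rot": [0,0,-7.1],"hand": 7},
    {"delta_pos": [0.4,3.2,0],"delta_rot": [0,0,-7.1],"hand": 7},
    {"delta_pos": [0.4,3.2,0],"delta_rot": [0,0,-7.1],"hand": 7},
    {"delta_pos": [0.4,3.2,0],"delta_rot": [0,0,-7.1],"hand": 7},
    {"delta_pos": [0.4,3.2,0],"delta_rot": [0,0,-7.1],"hand": 7},
    {"delta_pos": [0.4,3.2,0],"delta_rot": [0,0,-7.1],"hand": 7},
    {"delta_pos": [0.4,3.2,0],"delta_rot": [0,0,-7.1],"hand": 7},
    {"delta_pos": [0.4,3.2,0],"delta_rot": [0,0,-7.1],"hand": 7},
    {"delta_pos": [0.4,3.2,0],"delta_rot": [0,0,-7.1],"hand": 7},
    {"delta_pos": [0.4,3.2,0],"delta_rot": [0,0,-7.1],"hand": 7},
  ],
)

```text
t: 17.6
eef_pos: [0.6152, 0.1698, 0.2597]
ee_rot: [3.139, -0.001, -1.601]
force: [0.8, -1.0, 0.4]
width: 0.0701
```

>>> move_arm(
  rows=[
    {"delta_pos": [0,0,0],"delta_rot": [0,0,0],"hand": 7},
    {"delta_pos": [0,0,0],"delta_rot": [0,0,0],"hand": 7},
    {"delta_pos": [0,0,0],"delta_rot": [0,0,0],"hand": 7},
    {"delta_pos": [0,0,0],"delta_rot": [0,0,0],"hand": 7},
    {"delta_pos": [0,0,0],"delta_rot": [0,0,0],"hand": 7},
    {"delta_pos": [0,0,0],"delta_rot": [0,0,0],"hand": 7},
    {"delta_pos": [0,0,0],"delta_rot": [0,0,0],"hand": 7},
    {"delta_pos": [0,0,0],"delta_rot": [0,0,0],"hand": 7},
    {"delta_pos": [0,0,0],"delta_rot": [0,0,0],"hand": 7},
    {"delta_pos": [0,0,0],"delta_rot": [0,0,0],"hand": 7},
  ],
)

```text
t: 18.6
eef_pos: [0.6157, 0.1687, 0.2611]
ee_rot: [-3.142, 0.0, -1.596]
force: [0.9, 0.1, -0.2]
width: 0.07
```

Run:
```python
from h import *
s=get_state(); f=grab_frame("wrist"); print(s['t'],s['eef_pos'],s['ee_rot'],s['q'],s['force'])
cv2.imwrite("pics/w9.png",f)
W=wc(s['eef_pos'],s['ee_rot'])
c=np.cos(-.025);sn=np.sin(-.025)
for L in [(-6,-63,150),(6,-63,150),(-6,0,150),(6,0,150),(-95,0,54)]:
    P=[.6158+(c*L[0]-sn*L[1])/1000,.1612+(sn*L[0]+c*L[1])/1000,L[2]/1000]; print(L,proj('wrist',[P],W))
```

```text
18.6 [0.6157 0.1687 0.2611] [-3.1416  0.     -1.5955] [ 0.5726  0.2917 -0.0558  0.     -1.2233 -0.5973] [ 0.9057  0.0533 -0.2111]
(-6, -63, 150) [[261.3483  93.5111]]
(6, -63, 150) [[244.806   93.5089]]
(-6, 0, 150) [[260.8446 177.8361]]
(6, 0, 150) [[245.2352 177.8337]]
(-95, 0, 54) [[342.7063 156.3161]]
```

View pics/w9.png

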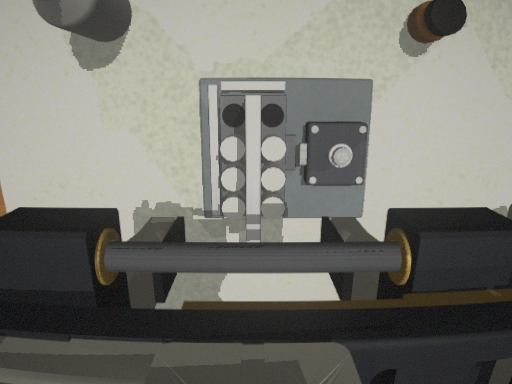

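The bar is seen at columns 245–261 with its end at row 95, as predicted. I'm centred, so I'll go straight down and grip.

>>> move_arm(
  rows=[
    {"delta_pos": [0,0,-1.5],"delta_rot": [0,0,0],"hand": 7},
    {"delta_pos": [0,0,-2.5],"delta_rot": [0,0,0],"hand": 6},
    {"delta_pos": [0,0,-2.5],"delta_rot": [0,0,0],"hand": 5},
    {"delta_pos": [0,0,-2.2],"delta_rot": [0,0,0],"hand": 5},
    {"delta_pos": [0,0,-1.5],"delta_rot": [0,0,0],"hand": 5},
    {"delta_pos": [0,0,-1],"delta_rot": [0,0,0],"hand": 5},
    {"delta_pos": [0,0,-0.5],"delta_rot": [0,0,0],"hand": 5},
    {"delta_pos": [0,0,0],"delta_rot": [0,0,0],"hand": 4},
    {"delta_pos": [0,0,0],"delta_rot": [0,0,0],"hand": 3},
    {"delta_pos": [0,0,0],"delta_rot": [0,0,0],"hand": 2},
  ],
)

```text
t: 19.65
eef_pos: [0.6162, 0.1689, 0.145]
ee_rot: [-3.14, 0.001, -1.595]
force: [-0.4, -0.6, 0.1]
width: 0.0313
```

>>> move_arm(
  rows=[
    {"delta_pos": [0,0,0],"delta_rot": [0,0,0],"hand": 1.5},
    {"delta_pos": [0,0,0],"delta_rot": [0,0,0],"hand": 0.8},
    {"delta_pos": [0,0,0],"delta_rot": [0,0,0],"hand": 0.8},
    {"delta_pos": [0,0,0],"delta_rot": [0,0,0],"hand": 0.8},
    {"delta_pos": [0,0,0],"delta_rot": [0,0,0],"hand": 0.8},
    {"delta_pos": [0,0,0],"delta_rot": [0,0,0],"hand": 0.8},
    {"delta_pos": [0,0,0.1],"delta_rot": [0,0,0],"hand": 0.8},
    {"delta_pos": [0,0,0.2],"delta_rot": [0,0,0],"hand": 0.8},
    {"delta_pos": [0,0,0.2],"delta_rot": [0,0,0],"hand": 0.8},
    {"delta_pos": [0,0,0],"delta_rot": [0,0,0],"hand": 0.8},
  ],
  force=60,
)

```text
t: 20.65
eef_pos: [0.6157, 0.1686, 0.1489]
ee_rot: [3.141, -0.0, -1.596]
force: [0.6, -0.4, -4.9]
width: 0.0114
```

Run:
```python
from h import *
s=get_state(); print(s['t'],s['eef_pos'],s['ee_rot'],s['force'],s['moment'],s['width'])
```

```text
20.65 [0.6157 0.1686 0.1489] [ 3.1413 -0.0002 -1.5957] [ 0.647  -0.3812 -4.8555] [ 0.1125 -0.0822 -0.012 ] 0.011382632518891062
```

It came up freely, carrying only its own weight of about 4.9 N. I'll lift it gently.

>>> move_arm(
  rows=[
    {"delta_pos": [0,0,0.3],"delta_rot": [0,0,0],"hand": 0.8},
    {"delta_pos": [0,0,0.6],"delta_rot": [0,0,0],"hand": 0.8},
    {"delta_pos": [0,0,0.8],"delta_rot": [0,0,0],"hand": 0.8},
    {"delta_pos": [0,0,0.8],"delta_rot": [0,0,0],"hand": 0.8},
    {"delta_pos": [0,0,0.8],"delta_rot": [0,0,0],"hand": 0.8},
    {"delta_pos": [0,0,0.8],"delta_rot": [0,0,0],"hand": 0.8},
    {"delta_pos": [0,0,0.8],"delta_rot": [0,0,0],"hand": 0.8},
    {"delta_pos": [0,0,0.6],"delta_rot": [0,0,0],"hand": 0.8},
    {"delta_pos": [0,0,0.3],"delta_rot": [0,0,0],"hand": 0.8},
    {"delta_pos": [0,0,0],"delta_rot": [0,0,0],"hand": 0.8},
  ],
)

```text
t: 21.65
eef_pos: [0.6159, 0.1687, 0.2076]
ee_rot: [-3.141, 0.0, -1.596]
force: [-0.5, -0.4, -4.6]
width: 0.0115
```

>>> move_arm(
  rows=[
    {"delta_pos": [0,0,0.3],"delta_rot": [0,0,0],"hand": 0.8},
    {"delta_pos": [0,0,0.6],"delta_rot": [0,0,0],"hand": 0.8},
    {"delta_pos": [0,0,0.8],"delta_rot": [0,0,0],"hand": 0.8},
    {"delta_pos": [0,0,0.8],"delta_rot": [0,0,0],"hand": 0.8},
    {"delta_pos": [0,0,0.8],"delta_rot": [0,0,0],"hand": 0.8},
    {"delta_pos": [0,0,0.8],"delta_rot": [0,0,0],"hand": 0.8},
    {"delta_pos": [0,0,0.8],"delta_rot": [0,0,0],"hand": 0.8},
    {"delta_pos": [0,0,0.8],"delta_rot": [0,0,0],"hand": 0.8},
    {"delta_pos": [0,0,0.6],"delta_rot": [0,0,0],"hand": 0.8},
    {"delta_pos": [0,0,0.2],"delta_rot": [0,0,0],"hand": 0.8},
  ],
)

```text
t: 22.65
eef_pos: [0.616, 0.1688, 0.2731]
ee_rot: [-3.14, 0.001, -1.595]
force: [-0.5, 0.5, -4.7]
width: 0.0113
```

>>> move_arm(
  rows=[
    {"delta_pos": [0,0,0],"delta_rot": [0,0,0],"hand": 0.8},
    {"delta_pos": [0,0,0],"delta_rot": [0,0,0],"hand": 0.8},
    {"delta_pos": [0,0,0],"delta_rot": [0,0,0],"hand": 0.8},
    {"delta_pos": [0,0,0],"delta_rot": [0,0,0],"hand": 0.8},
    {"delta_pos": [0,0,0],"delta_rot": [0,0,0],"hand": 0.8},
    {"delta_pos": [0,0,0],"delta_rot": [0,0,0],"hand": 0.8},
    {"delta_pos": [0,0,0],"delta_rot": [0,0,0],"hand": 0.8},
    {"delta_pos": [0,0,0],"delta_rot": [0,0,0],"hand": 0.8},
    {"delta_pos": [0,0,0],"delta_rot": [0,0,0],"hand": 0.8},
    {"delta_pos": [0,0,0],"delta_rot": [0,0,0],"hand": 0.8},
  ],
)

```text
t: 23.65
eef_pos: [0.6157, 0.1686, 0.2721]
ee_rot: [-3.142, -0.0, -1.596]
force: [0.2, 0.1, -4.2]
width: 0.0114
```

Run:
```python
from h import *
s=get_state(); print(s['t'],s['eef_pos'],s['ee_rot'],s['force'],s['moment'],s['width'])
cv2.imwrite("pics/w10.png",grab_frame("wrist"));f=grab_frame("side")
cv2.imwrite("pics/s10.png",cv2.resize(f[90:330,140:440],None,fx=2.5,fy=2.5))
```

```text
23.65 [0.6157 0.1686 0.2721] [-3.1415 -0.     -1.5956] [ 0.2405  0.106  -4.1516] [ 0.0521 -0.0234 -0.0752] 0.01136237457822932
```

View pics/w10.png

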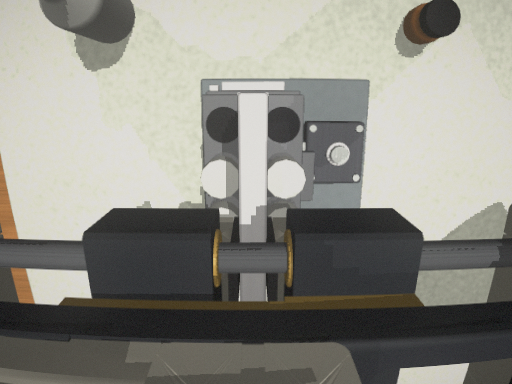

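View pics/s10.png

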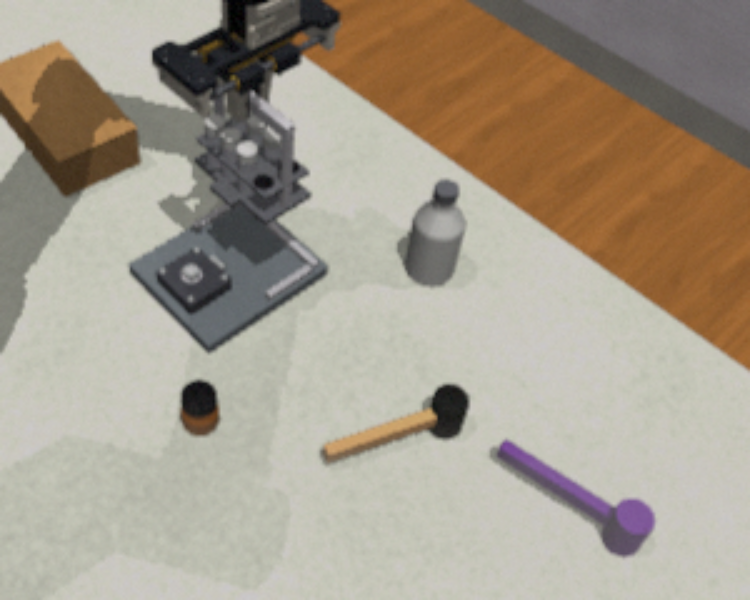

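The carrier is lifted about 127 mm, level and steady. The mallet stands on the bench, the bystanders haven't moved and the seat is empty, so I'm handing in.

```bash
python3 -c "
from station import *
print(job_done())"
```

```text
the job is handed in; nothing more can be done
None
```

I drove the lock pin down with the mallet, put the mallet back where it had stood, and handed in with the gripper holding the carrier above the dock. It took about 24 s of the 61 s; handing in gave no verdict.

- **Pin:** I pressed until it hit a hard stop at about 20 N, with the mallet at the height expected for a fully driven pin. The wrist camera then showed the pin head at (249,43), about where a driven pin should appear. The up and down positions differ by only 3 px there, so the hard stop is the stronger evidence.
- **Mallet:** It stands upright on the bench, released and clear of the dock, in both the wrist and side pictures.
- **Carrier:** It came off the seat freely at about 4–5 N, its own weight. It finished about 127 mm above the seat going by the arm's height, level in the last pictures, and the arm's readings hardly changed over the last second.
- **Bystanders:** The bottle, jar and carton looked unmoved in the last side picture; I judged this by eye.

No check failed. The only disagreement was early: the side and top cameras differed by up to 7 mm on where the mallet and dock were. The wrist camera settled this and agreed with the top view to about 2 mm.

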